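Stack packed glass columns on a V-cradle and chock them

TASK

Put the columns away in the blue storage cradle: lay the slim yellow-filled column from the white draining rack in the cradle's empty V seat beside the one already there and let go, then set the orange chock on the cradle's grey base and slide it, sloping face first, snugly under the outer side of that column so that it cannot roll out. Only then lower the big column gently into the groove on top of the two slim ones and let go once it rests there (it must not be dropped), all three roughly centred end to end on the cradle. Do not squeeze the chock so hard against the column that it climbs out of its V, and leave the other glassware and things on the bench alone.

Things in the scene. Friction and masses are not known exactly. Their poses are not given: they have to be found in the camera images.
- cradle: Fixed storage cradle, on either half of the bench. Grey base 150 mm (x) by y -60 to +105, 10 thick. Two blue bearers 12 thick at x = -55 and +55, open between, y -56 to +44, each with two V notches (flanks 20 deg, vertex 26 mm up) at y = -29 and +29; past the first a fixed stop 50 high, past the second bare base for the chock. Origin on the bench midway between the Vs; x along them.
- seat (a point): Middle of the empty V seat: where the slim column's middle comes to lie, at x = 0, y = +29, z = 42 mm in the cradle's frame (column along x); axes as the cradle's.
- pad (a point): Point on top of the bare base plate, at x = 0, y = +72, z = 10 mm in the cradle's frame. The chock can be set down with its origin here and slid towards -y, 25 mm to touch the seated column: its toe goes under the column, so it cannot be lowered straight into its final place.
- groove (a point): Where the big column's middle comes when it rests on both seated slim ones: x = 0, y = 0, z = 74 mm in the cradle's frame (column along x); axes as the cradle's.
- rack: Fixed white draining rack, base plate 150 mm (x) by 180 mm (y), 8 mm thick, two bearers 12 mm thick at x = -55 and +55 mm with V notches along x (flanks 30 degrees): at y = -45 mm lies the slim column (axis 50 mm above the bench), at y = +45 mm the big one (axis 60 mm above the bench). Origin on the bench under its middle.
- slim: Loose slim glass column with yellow filling and blue end caps, a solid round bar 30 mm in diameter and 200 mm long (plus a 12 mm white spigot of look only at each end), about 0.25 kg; starts in the rack. Origin at its middle on its axis; x along its axis.
- laid: Loose slim glass column like it but with white filling, 30 mm in diameter and 200 mm long, about 0.25 kg; it already lies in the cradle's V at y = -29 mm against the fixed stop, and stays there. Origin at its middle on its axis; x along its axis.
- big: Loose big glass column with brick-red filling and black end caps, a round bar 56 mm in diameter and 200 mm long, about 0.55 kg; starts in the rack. Origin at its middle on its axis; x along its axis.
- chock: Loose orange wedge, 50 mm long (x), 30 high, 0.15 kg, on the bench. A 45 degree face looks to -y, from a 7 mm high toe at y = -22 to full height at y = +1; thence to y = +29 an upright block, to be gripped across the 50 mm. Origin on the underside. In use its axes are parallel to the cradle's; with its origin at y = 47 mm, z = 10 in the cradle's frame the face just touches the seated column.
- dropper: Small clear glass bottle with white cap, 32 mm wide, 70 mm high. Origin at the middle of its underside. Bystander.
- flask: Clear volumetric flask, 68 mm wide, 150 mm high. Origin at the middle of its underside. Bystander.
- cup: White paper-coloured cup, 72 mm wide, 85 mm high. Origin at the middle of its underside. Bystander.
- amber: Amber bottle with black cap, 70 mm wide, 150 mm high. Origin at the middle of its underside. Bystander.
- cylinder: Glass measuring cylinder on an 80 mm foot, 240 mm high. Origin at the middle of its underside. Bystander.
- spatula: Broad steel scraper with a wooden handle lying on the bench, 180 mm long. Origin near its middle. Bystander.
Mind the look-alikes: they are no part of the job. Of the things shaped like the chock, the orange one is meant. Leave any pink look-alike of the slim alone.

How it is judged:
By the outcome, as a careful person would: the job done as asked, in the order asked, and still so for the second after the job is handed in, with the robot touching nothing.
It also fails if it takes over 72 s, if anything falls off the work surface, if the arm or the gripper's body presses on something with over 40 N, if the wrist force passes 120 N, or if a joint passes its speed limit or range.

ROBOT

A 7-joint arm with a two-finger parallel gripper is mounted at the origin on the work surface. World frame = base frame: x ahead of the robot, y to its left, z up, the work surface at z = 0. Lengths are in m, angles in rad, forces in N, time in s.
With the tool pointing down it reaches from about 0.425 to 1.025 m from the base axis. Payload 9.4 kg.
Tool frame: the origin (TCP) lies at the very end of the fingers, on their centre line; the grasp point (between the pads) lies 19 mm behind it (robot.tcp_to_grasp is the distance from the TCP to the grasp point, in m); z points along the fingers, y is the line along which they close (so a half turn about z gives the same grasp; the last joint's range is limited). The gripper opens to 93 mm and grips with 3 to 60 N. Pads are 15 mm wide; open, the fingers measure 128 mm over their backs; the gripper's body (75 mm by 188 mm) begins 65 mm behind the grasp point.
Start: joints at [1.262, 0.599, -0.003, 1.599, 0.002, 0.943, -0.08], TCP at [0.167, -0.706, 0.219] pointing down, gripper open.
Joint ranges: [-2.57, 2.57], [-0.35, 1.97], [-1.29, 1.29], [0.11, 2.56], [-1.05, 4.19], [0.11, 1.86], [-2.63, 2.63]. Speed limits (rad/s): [2.22, 2.22, 3.01, 3.01, 3.14, 3.14, 3.14].

INTERFACE

Orientations are given as a rotation vector (axis times angle).
In Python, from station import robot gives the robot as it stands.
- The arm moves only by the shell command python3 -m jog 'ROWS'. ROWS is JSON, a list of rows, each an object with "slide": the shift along the tool's x, y, z in mm, a list of three; "dr": the turn, a rotation vector about the tool's x, y, z in rad, a list of three; "hand": the opening, from -1 (shut) to 1 (fully open). A call has 1 to 5 rows; each row shifts and turns the commanded pose from where the row before left it, along the tool's axes as they then stand; what a row does not reach is not made up. A row lasts 1/8 s, in which the tool goes at most 62.5 mm and 10.7 degrees, less where a joint would pass 70% of its speed; a pose out of reach is approached as far as the arm can. A call with a gripper value outside its range is refused whole. The fingers move at their own pace and stop on an object; the grip force is fixed at half the most. Time passes only in rows, so rows that do not move let the fingers close. It gives the time, the measured TCP pose, the force, the opening and the grip force at its end, in the units of the state.
- robot.observe(): the state, without advancing time (a new reading comes with each control period).
- robot.camera(name): name is "side" or "top" or "wrist"; returns the picture (480x640x3 uint8, blue, green, red); there is no depth.
- robot.calibration(name): a dict with "fx", "fy", "cx", "cy" (pixels), "position" and "orientation" of the camera in the world; the wrist camera has in their place "tool_from_camera" (4x4, takes a point from camera to tool coordinates, whose origin is the TCP and whose axes are the flange's). Camera axes: x right, y up, looking along -z (the intrinsics and any distortion apply to the point x, -y, -z); pixel columns grow to the right and rows downward; lengths in m; the calibration is good to about 2 mm. The wrist camera is an equidistant fisheye: a pixel r from the principal point sees the ray r / f radians off the axis. A picture is of the moment at which its call begins: read the wrist's pose just before it. calibration takes no time and is no camera call.
- robot.sign_off(): hands the job in; it is judged then, once.
Trained networks look in the newest picture that a camera, given by its name, has taken for a name from the list of things; names that differ only in an ending like _2 or _b are one class to them, and where a whole thing is asked for, a point or a joint stands for the part that bears it (a point fixed in the world has none). Each returns a list of dicts, best first, with "score" (0 to 1); they miss things now and then, are a little off and sometimes report something else, mostly with a low value. They report only what shows in the picture. A call takes as long as a camera call. They do not tell look-alikes from the thing itself.
- robot.find_in(camera, name): "location" ([x, y, z] in m, in world coordinates, good to about 4 mm: the middle of the surface that is visible of it).
- robot.cut_out(camera, name): "pixels" (480x640 bool, what is visible of it).
- robot.tip_of(camera, name): "location" ([x, y, z] in m, in world coordinates, good to about 4 mm: a listed point, or the origin of a listed thing).
The state is a dict: "time": time; "joints": joint angles; "dq": joint speeds; "tau": joint torques, N m; "position": TCP position; "eef_rot": TCP orientation; "wrist_force": force on the tool from outside, world axes, zero at the start; "torque": the same for the moment, N m; "gripper_width": finger opening in m; "finger_force": force on a finger pad.
Only numpy, scipy, OpenCV 4.12 (cv2) and the standard library are available. Lean on these libraries where they do the work, as an engineer would, in place of code of your own. Each camera call takes 0.05 s, during which the arm holds its last target. There are 200 camera calls.

## Working session

There is one attempt and no reset: what is moved stays moved. The work goes in short steps, Python scripts to look and compute and a shell command to move; the robot and the scene stay as the last step left them, time stands still between calls to the robot, and variables do not carry over. Pictures are saved under pics/ and viewed, at most 14 in all, crops included, and the job is handed in when it is done.

```bash
ls; mkdir -p pics; python3 - <<'E'
from station import robot
import cv2,numpy as np
for c in ("top","side"):
    im=robot.camera(c); cv2.imwrite(f"pics/{c}0.png",im)
    print(c,robot.calibration(c))
    for n in ("cradle","seat","pad","groove","rack","slim","laid","big","chock"):
        for f in (robot.find_in,robot.tip_of):
            try: print(n,f.__name__,[(np.round(d["location"],3).tolist(),round(d["score"],2)) for d in f(c,n)][:4])
            except Exception as e: print(n,f.__name__,e)
s=robot.observe(); print(s)
E
```

```text
pics
top {'fx': 583.0557481383877, 'fy': 583.0557481383877, 'cx': 322.07869865098957, 'cy': 239.65054013628102, 'position': array([0.3406095 , 0.00517619, 1.27385825]), 'orientation': array([ 0.12022823, -0.14955864, -1.55938703])}
cradle call [([0.72, 0.228, 0.006], 0.73), ([0.528, 0.266, 0.011], 0.69), ([0.54, -0.257, 0.059], 0.32)]
cradle call [([0.539, 0.234, -0.0], 0.61), ([0.518, 0.304, 0.008], 0.31)]
seat call [([0.524, 0.27, 0.006], 0.66)]
seat call [([0.529, 0.261, 0.039], 0.67)]
pad call [([0.524, 0.27, 0.011], 0.59)]
pad call [([0.52, 0.305, 0.007], 0.88)]
groove call [([0.524, 0.264, 0.01], 0.55)]
groove call [([0.536, 0.231, 0.077], 0.91)]
rack call [([0.546, -0.23, 0.01], 0.84)]
rack call [([0.55, -0.216, 0.002], 0.8)]
slim call [([0.298, -0.35, 0.027], 0.65), ([0.543, -0.258, 0.062], 0.62)]
slim call [([0.294, -0.355, 0.013], 0.93), ([0.544, -0.259, 0.05], 0.75)]
laid call [([0.535, 0.198, 0.057], 0.8), ([0.54, -0.256, 0.062], 0.74)]
laid call [([0.519, 0.306, 0.008], 0.72), ([0.539, 0.204, 0.045], 0.66), ([0.529, 0.26, 0.038], 0.6)]
big call [([0.564, -0.176, 0.084], 
[... 1747 characters left out ...]
array([ 1.26227536,  0.59932115, -0.00249307,  1.59941408,  0.00178701,
        0.94293396, -0.07978545]), 'dq': array([-9.78570083e-04,  3.33715309e-04,  1.00846543e-03, -1.03050438e-04,
       -5.12093583e-05,  2.15644334e-04, -3.97972628e-04]), 'tau': array([ 5.25357500e-04, -7.64816236e+01,  1.49658177e+00, -2.52703321e+01,
       -5.23882359e-02,  1.05080707e-02,  6.47727802e-05]), 'position': array([ 0.16655387, -0.70558695,  0.2185975 ]), 'eef_rot': array([-3.12044329e+00, -3.63356960e-01,  8.40831350e-05]), 'wrist_force': array([ 0.18962509, -0.05447686,  0.04077077]), 'torque': array([ 0.00150231, -0.01603132,  0.0399887 ]), 'finger_force': 0.0, 'gripper_width': 0.09306186900763949}
```

View images.

View pics/top0.png

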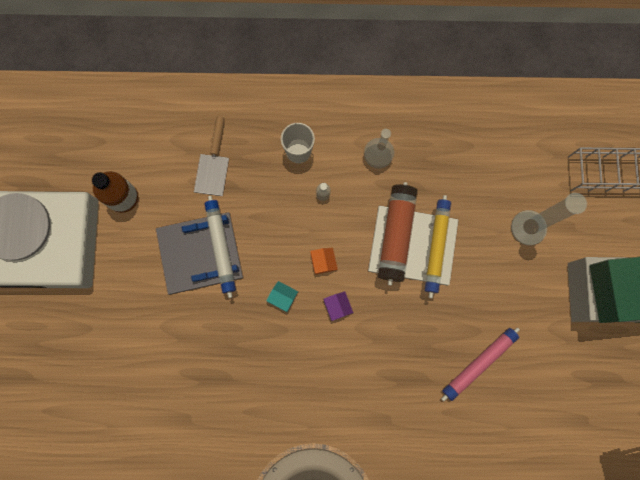

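View pics/side0.png

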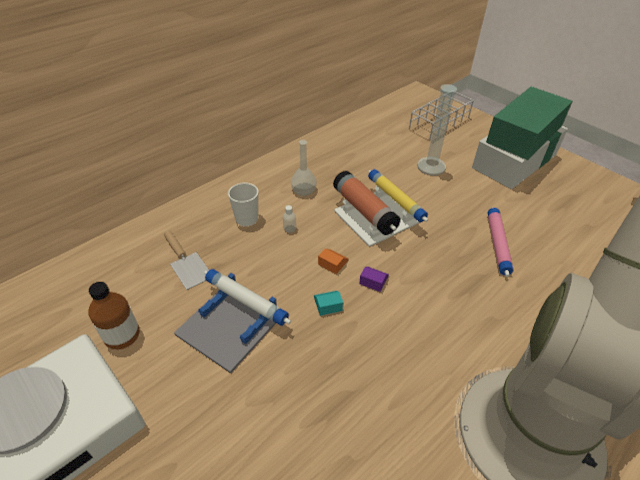

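```bash
cat > h.py <<'E'
from station import robot
import cv2,numpy as np
from scipy.spatial.transform import Rotation as R
def proj(cal,uv,z):
    uv=np.atleast_2d(np.asarray(uv,float))
    d=np.c_[(uv[:,0]-cal["cx"])/cal["fx"],-(uv[:,1]-cal["cy"])/cal["fy"],-np.ones(len(uv))]
    d=R.from_rotvec(cal["orientation"]).apply(d); p=np.asarray(cal["position"])
    return p+d*((z-p[2])/d[:,2])[:,None]
def pix(cal,P):
    q=R.from_rotvec(cal["orientation"]).inv().apply(np.atleast_2d(P)-cal["position"])
    return np.c_[cal["cx"]-cal["fx"]*q[:,0]/q[:,2],cal["cy"]+cal["fy"]*q[:,1]/q[:,2]]
E
python3 - <<'E'
from h import *
ims={c:robot.camera(c) for c in("top","side")}
for c in ims:
  cal=robot.calibration(c)
  for n,z in (("slim",.05),("laid",.042),("big",.06)):
    for d in robot.cut_out(c,n):
        m=d["pixels"]; ys,xs=np.nonzero(m)
        r=cv2.minAreaRect(np.c_[xs,ys].astype(np.float32)); b=cv2.boxPoints(r)
        e=sorted([(np.linalg.norm(b[i]-b[(i+1)%4]),i) for i in range(4)])
        i=e[0][1];A=(b[i]+b[(i+1)%4])/2;B=(b[(i+2)%4]+b[(i+3)%4])/2
        P=proj(cal,[A,B],z); v=P[1]-P[0]
        print(c,n,round(d["score"],2),np.round(P.mean(0),4),"len",round(np.linalg.norm(v),3),"yaw",round(np.degrees(np.arctan2(v[1],v[0]))%180,1),len(xs))
im=ims["top"]
a=cv2.resize(im[225:325,250:365],None,fx=5,fy=5,interpolation=cv2.INTER_CUBIC)
b=cv2.resize(ims["side"][235:320,300:400],None,fx=2.2,fy=2.2,interpolation=cv2.INTER_CUBIC)
o=np.zeros((500,575+220,3),np.uint8);o[:,:575]=a;o[:b.shape[0],575:575+b.shape[1]]=b
cv2.imwrite("pics/chock.png",o)
E
```

```text
top slim 0.89 [ 0.5435 -0.2643  0.05  ] len 0.22 yaw 169.7 1432
top slim 0.71 [ 0.2969 -0.3462  0.05  ] len 0.215 yaw 131.6 1423
top slim 0.37 [ 0.5103 -0.022   0.05  ] len 0.052 yaw 12.7 565
top slim 0.31 [ 0.6074 -0.5098  0.05  ] len 0.18 yaw 116.6 1790
top laid 0.9 [0.5404 0.2004 0.042 ] len 0.222 yaw 13.7 1353
top laid 0.63 [ 0.6034 -0.5139  0.042 ] len 0.181 yaw 110.1 1868
top big 0.65 [ 0.569 -0.177  0.06 ] len 0.224 yaw 170.7 2628
side slim 0.77 [ 0.5434 -0.2649  0.05  ] len 0.223 yaw 170.8 887
side slim 0.72 [ 0.2829 -0.3218  0.05  ] len 0.22 yaw 130.9 941
side slim 0.3 [0.5034 0.2559 0.05  ] len 0.192 yaw 105.1 4495
side laid 0.67 [0.541  0.1999 0.042 ] len 0.226 yaw 12.7 1441
side big 0.91 [ 0.5727 -0.1801  0.06  ] len 0.234 yaw 170.2 1750
side big 0.74 [ 0.5194 -0.162   0.06  ] len 0.186 yaw 165.7 1434
```

View pics/chock.png

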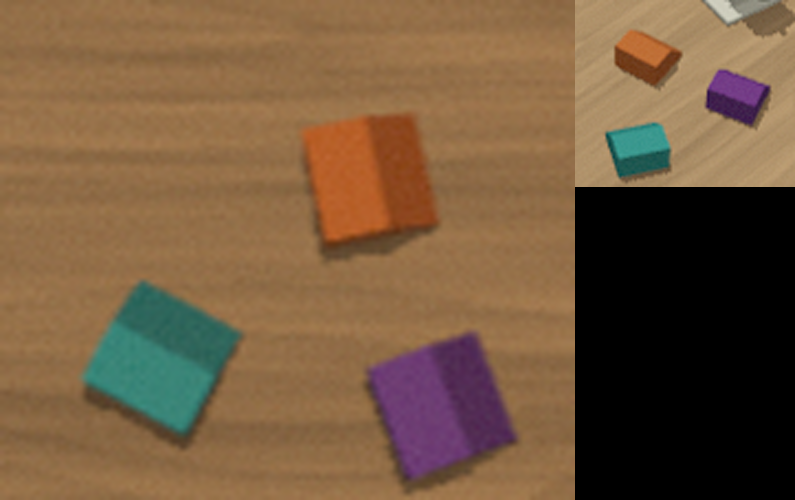

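```bash
python3 - <<'E'
from h import *
cal=robot.calibration("top"); im=cv2.imread("pics/top0.png")
def cp(p): return np.array(p)/5+[250,225]-0.4
P=proj(cal,cp([(303,127),(325,243),(366,118),(391,233)]),.03)
print(np.round(P,4))
for a,b in((1,0),(3,2)):
    v=P[a]-P[b]; print("edge len",np.linalg.norm(v[:2]),np.degrees(np.arctan2(-v[1],-v[0])))
mid=(P[0]+P[1]+P[2]+P[3])/4; print("block mid",mid,"depth",np.linalg.norm((P[0]+P[1]-P[2]-P[3])[:2]/2))
outs=[]
for yaw in (10.5,13):
    t=np.radians(yaw);c,s=np.cos(t),np.sin(t);O=np.array([.5345,.2285])
    def W(x,y,z): return [O[0]+c*x-s*y,O[1]+s*x+c*y,z]
    g=cv2.resize(im[180:310,140:260],None,fx=3.3,fy=3.3,interpolation=cv2.INTER_CUBIC)
    def dr(pts,col): 
        q=(pix(cal,pts)-[140,180]+.5)*3.3-.5
        cv2.polylines(g,[np.round(q).astype(int)],False,col,1,cv2.LINE_AA)
    B=[W(-.075,-.06,.01),W(.075,-.06,.01),W(.075,.105,.01),W(-.075,.105,.01)]
    dr(B+B[:1],(0,255,0))
    dr([W(-.1,-.029,.042),W(.1,-.029,.042)],(0,0,255)); 
    for x in(-.061,.061): dr([W(x,.044,.026),W(x,.029,.026),W(x,0,.036)],(0,255,255))
    outs.append(g)
cv2.imwrite("pics/ov.png",np.hstack(outs))
E
```

```text
[[ 0.5338  0.008   0.03  ]
 [ 0.4836 -0.0019  0.03  ]
 [ 0.538  -0.0192  0.03  ]
 [ 0.4881 -0.0302  0.03  ]]
edge len 0.051203366595898164 11.128107677451341
edge len 0.051072450042747505 12.433214610928607
block mid [ 0.51089975 -0.0108312   0.03      ] depth 0.02807228359646993
```

View pics/ov.png

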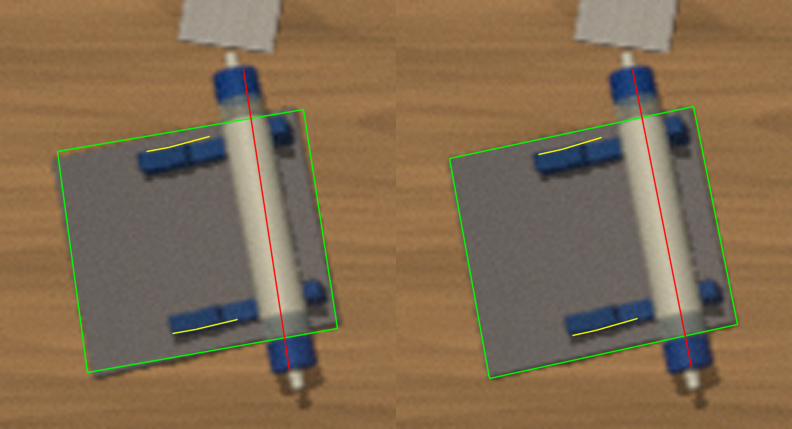

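```bash
python3 - <<'E'
from h import *
from scipy.optimize import minimize
im=cv2.imread("pics/top0.png").astype(float)
cal=robot.calibration("top")
k=3
sub=cv2.resize(im[195:300,150:215],None,fx=k,fy=k,interpolation=cv2.INTER_LINEAR)
blue=(sub[...,0]-sub[...,2])
wood=(sub[...,2]-sub[...,0])   # wood strongly R>B
m=(wood<28).astype(float)
print(m.mean())
h,w=m.shape; vv,uu=np.mgrid[:h,:w]; uv=np.c_[(uu.ravel()+.5)/k-.5+150,(vv.ravel()+.5)/k-.5+195]
P=proj(cal,uv,.01)[:,:2]; M=m.ravel()
def cost(p):
    t=p[2];c,s=np.cos(t),np.sin(t);d=P-p[:2]
    x=d@[c,s];y=d@[-s,c]
    sg=lambda a:1/(1+np.exp(-a/.0008))
    f=sg(.075-abs(x))*sg(.105-y)
    wgt=(y>.02)
    return np.mean(((f-M)**2)[wgt])
best=min((minimize(cost,[.5345,.2285,np.radians(a)],method="Nelder-Mead",options=dict(xatol=1e-5,fatol=1e-8)) for a in(8,10,12,14)),key=lambda r:r.fun)
print(best.x,np.degrees(best.x[2]),best.fun)
E
```

```text
0.5399267399267399
[0.53452319 0.22833533 0.23168322] 13.274470627222104 0.004410234979039695
```

```bash
cat >> h.py <<'E'
def plan(x,y,z,yaw):
    s=robot.observe(); T=R.from_rotvec(s["eef_rot"]); p=s["position"]
    t=np.radians(yaw); G=R.from_matrix(np.array([[np.cos(t),np.sin(t),0],[np.sin(t),-np.cos(t),0],[0,0,-1.]]))
    dr=(T.inv()*G).as_rotvec(); d=np.array([x,y,z])-p
    print("t %.2f"%s["time"],"p",np.round(p,4),"F",np.round(s["wrist_force"],1),"w %.4f ff %.1f"%(s["gripper_width"],s["finger_force"]))
    print("dr",np.round(dr,4),"slide mm before turn",np.round(T.inv().apply(d)*1e3,1),"after turn",np.round(G.inv().apply(d)*1e3,1))
O=np.array([.5345,.2285]);YC=13.0
def crad(x,y):
    t=np.radians(YC);return O+[np.cos(t)*x-np.sin(t)*y,np.sin(t)*x+np.cos(t)*y]
E
python3 -c "
from h import *
plan(.5435,-.2646,.18,-9.7)"
```

```text
t 2.30 p [ 0.1666 -0.7056  0.2186] F [-0.6  0.3  0. ] w 0.0932 ff 0.0
dr [1.000e-04 0.000e+00 4.012e-01] slide mm before turn [ 468.2 -342.6   38.6] after turn [ 297.2 -498.2   38.6]
```

```bash
python3 -m jog '[{"slide":[0,0,10],"dr":[0,0,0.134],"hand":0.1},{"slide":[0,0,10],"dr":[0,0,0.134],"hand":0.1},{"slide":[0,0,10],"dr":[0,0,0.133],"hand":0.1},{"slide":[25,-42,3],"dr":[0,0,0],"hand":0.1},{"slide":[25,-42,3],"dr":[0,0,0],"hand":0.1}]'
python3 -m jog '[{"slide":[25,-42,0],"dr":[0,0,0],"hand":0.1},{"slide":[25,-42,0],"dr":[0,0,0],"hand":0.1},{"slide":[25,-42,0],"dr":[0,0,0],"hand":0.1},{"slide":[25,-42,0],"dr":[0,0,0],"hand":0.1},{"slide":[25,-42,0],"dr":[0,0,0],"hand":0.1}]'
python3 -c "
from h import *
plan(.5435,-.2646,.18,-9.7)"
```

```text
time: 2.92
position: [0.2304, -0.6305, 0.1822]
eef_rot: [-3.13, 0.267, 0.0]
wrist_force: [1.0, 0.1, -0.5]
gripper_width: 0.0521
finger_force: 0.0
time: 3.55
position: [0.3896, -0.4441, 0.1828]
eef_rot: [3.13, -0.265, 0.001]
wrist_force: [0.4, 0.2, 0.2]
gripper_width: 0.0513
finger_force: 0.0
t 3.55 p [ 0.3896 -0.4441  0.1828] F [0.4 0.2 0.2] w 0.0513 ff 0.0
dr [ 0.0003 -0.0004  0.0001] slide mm before turn [ 121.5 -202.9    2.8] after turn [ 121.5 -202.9    2.8]
```

```bash
python3 -m jog '[{"slide":[30,-51,0],"dr":[0,0,0],"hand":0.1},{"slide":[30,-51,0],"dr":[0,0,0],"hand":0.1},{"slide":[30,-51,0],"dr":[0,0,0],"hand":0.1},{"slide":[30,-50,0],"dr":[0,0,0],"hand":0.1},{"slide":[0,0,0],"dr":[0,0,0],"hand":0.1}]'
python3 - <<'E'
from h import *
plan(.5435,-.2646,.031,-9.7)
cv2.imwrite("pics/w1.png",robot.camera("wrist")); c=robot.calibration("wrist"); print(c)
for n in("slim","big"):
    print(n,[(np.round(d["location"],4),d["score"]) for d in robot.tip_of("wrist",n)])
E
```

```text
time: 4.18
position: [0.5447, -0.2602, 0.1825]
eef_rot: [-3.129, 0.252, -0.002]
wrist_force: [-0.2, 0.5, -0.8]
gripper_width: 0.0511
finger_force: 0.0
t 4.17 p [ 0.5447 -0.2602  0.1825] F [-0.2  0.5 -0.8] w 0.0511 ff 0.0
dr [-0.0021 -0.0013  0.0084] slide mm before turn [ -0.7   4.8 151.4] after turn [ -0.4   4.5 151.5]
{'fx': 371.64829954431775, 'fy': 371.64829954431775, 'cx': 324.6727098145857, 'cy': 236.76427048187387, 'tool_from_camera': array([[-1.14298402e-03,  9.59214772e-01,  2.82675988e-01,
         7.84400890e-02],
       [ 9.99999344e-01,  1.11824232e-03,  2.48866948e-04,
        -3.77587569e-04],
       [-7.73834011e-05,  2.82676087e-01, -9.59215421e-01,
        -1.66000822e-01],
       [ 0.00000000e+00,  0.00000000e+00,  0.00000000e+00,
         1.00000000e+00]])}
slim [(array([ 0.514 , -0.0248, -0.0036]), 0.66), (array([ 0.5377, -0.2611,  0.0479]), 0.62)]
big [(array([ 0.5694, -0.1725,  0.0568]), 0.64)]
```

View pics/w1.png

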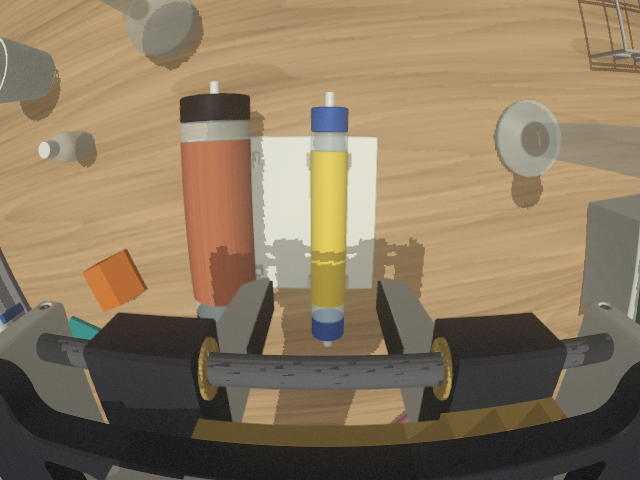

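```bash
cat >> h.py <<'E'
def wproj(uv,z,s):
    """wrist pixel -> world point at height z, s = state at the picture"""
    c=robot.calibration("wrist"); uv=np.atleast_2d(np.asarray(uv,float))
    a=np.c_[(uv[:,0]-c["cx"])/c["fx"],(uv[:,1]-c["cy"])/c["fy"]]; th=np.linalg.norm(a,axis=1)
    d=np.c_[a[:,0]/th*np.sin(th),-a[:,1]/th*np.sin(th),-np.cos(th)]
    M=c["tool_from_camera"]; T=R.from_rotvec(s["eef_rot"])
    o=T.apply(M[:3,3])+s["position"]; d=T.apply(d@M[:3,:3].T)
    return o+d*((z-o[2])/d[:,2])[:,None]
E
python3 - <<'E'
from h import *
s=robot.observe()
P=wproj([(329.5,108),(328,339)],.05,s); print(np.round(P,4),P.mean(0),np.linalg.norm(P[0]-P[1]),np.degrees(np.arctan2(*(P[0]-P[1])[1::-1])))
Q=wproj([(215,97)],.06,s);print("big far end",Q)
E
```

```text
[[ 0.6347 -0.2859  0.05  ]
 [ 0.432  -0.2502  0.05  ]] [ 0.53336161 -0.26804306  0.05      ] 0.20585466160345933 -9.981996085437434
big far end [[ 0.66099808 -0.19938864  0.06      ]]
```

```bash
python3 -m jog '[{"slide":[-3,4,40],"dr":[0,0,0],"hand":0.1},{"slide":[0,0,40],"dr":[0,0,0],"hand":0.1},{"slide":[0,0,40],"dr":[0,0,0],"hand":0.1},{"slide":[0,0,30],"dr":[0,0,0],"hand":0.1},{"slide":[0,0,0],"dr":[0,0,0],"hand":0.1}]'
python3 -m jog '[{"slide":[0,0,0],"dr":[0,0,0],"hand":-1},{"slide":[0,0,0],"dr":[0,0,0],"hand":-1},{"slide":[0,0,0],"dr":[0,0,0],"hand":-1},{"slide":[0,0,0],"dr":[0,0,0],"hand":-1}]'
python3 -c "
from h import *
plan(*crad(0,.029),.15,13)"
```

```text
time: 4.95
position: [0.535, -0.27, 0.0309]
eef_rot: [-3.129, 0.27, 0.006]
wrist_force: [0.1, -0.2, -0.1]
gripper_width: 0.051
finger_force: 0.0
time: 5.45
position: [0.5382, -0.263, 0.0345]
eef_rot: [-3.125, 0.258, 0.001]
wrist_force: [-0.0, 18.0, 7.7]
gripper_width: 0.0293
finger_force: 30.0
t 5.45 p [ 0.5382 -0.263   0.0345] F [-0.  18.   7.7] w 0.0293 ff 30.0
dr [-0.0061 -0.0004 -0.3917] slide mm before turn [ -95.5 -511.7 -112.3] after turn [ 106.9 -508.7 -115.5]
```

```bash
python3 -m jog '[{"slide":[0,0,-20],"dr":[0,0,0],"hand":-1},{"slide":[0,0,-40],"dr":[0,0,0],"hand":-1},{"slide":[0,0,-40],"dr":[0,0,0],"hand":-1},{"slide":[0,0,-20],"dr":[0,0,-0.13],"hand":-1},{"slide":[0,0,0],"dr":[0,0,-0.13],"hand":-1}]'
python3 -m jog '[{"slide":[0,0,0],"dr":[0,0,-0.13],"hand":-1},{"slide":[20,-50,0],"dr":[0,0,0],"hand":-1},{"slide":[10,-50,0],"dr":[0,0,0],"hand":-1},{"slide":[10,-50,0],"dr":[0,0,0],"hand":-1},{"slide":[10,-50,0],"dr":[0,0,0],"hand":-1}]'
python3 -m jog '[{"slide":[10,-50,0],"dr":[0,0,0],"hand":-1},{"slide":[10,-50,0],"dr":[0,0,0],"hand":-1},{"slide":[10,-50,0],"dr":[0,0,0],"hand":-1},{"slide":[10,-40,0],"dr":[0,0,0],"hand":-1},{"slide":[0,-20,0],"dr":[0,0,0],"hand":-1}]'
python3 -m jog '[{"slide":[0,0,0],"dr":[0,0,0],"hand":-1},{"slide":[0,0,0],"dr":[0,0,0],"hand":-1}]'
python3 -c "
from h import *
plan(*crad(0,.029),.15,13)"
```

```text
time: 6.08
position: [0.5384, -0.2697, 0.1564]
eef_rot: [3.135, 0.148, 0.008]
wrist_force: [-0.3, -0.3, -2.9]
gripper_width: 0.0292
finger_force: 30.0
time: 6.7
position: [0.5424, -0.0617, 0.1542]
eef_rot: [3.122, 0.345, 0.004]
wrist_force: [0.8, -0.2, -3.4]
gripper_width: 0.0293
finger_force: 30.0
time: 7.32
position: [0.5356, 0.1534, 0.1539]
eef_rot: [-3.121, -0.35, -0.004]
wrist_force: [-0.4, -1.8, -2.6]
gripper_width: 0.0294
finger_force: 30.0
time: 7.58
position: [0.5355, 0.1489, 0.153]
eef_rot: [3.122, 0.343, 0.0]
wrist_force: [-0.2, -0.3, -2.5]
gripper_width: 0.0292
finger_force: 30.0
t 7.58 p [0.5355 0.1489 0.153 ] F [-0.2 -0.3 -2.5] w 0.0292 ff 30.0
dr [ 0.0009 -0.0001 -0.0081] slide mm before turn [  16.1 -106.9    2.9] after turn [  17.  -106.8    3. ]
```

```bash
python3 -m jog '[{"slide":[5,-40,0],"dr":[0,0,0],"hand":-1},{"slide":[6,-40,0],"dr":[0,0,-0.008],"hand":-1},{"slide":[6,-27,0],"dr":[0,0,0],"hand":-1},{"slide":[0,0,0],"dr":[0,0,0],"hand":-1},{"slide":[0,0,0],"dr":[0,0,0],"hand":-1}]'
python3 - <<'E'
from h import *
plan(*crad(0,.029),.15,13); s=robot.observe()
im=robot.camera("wrist"); 
cal=robot.calibration("wrist"); 
# overlay of cradle model
T=R.from_rotvec(s["eef_rot"]);M=cal["tool_from_camera"]
def wp(P):
    q=T.inv().apply(np.atleast_2d(P)-s["position"])-M[:3,3]; q=q@M[:3,:3]
    th=np.arctan2(np.hypot(q[:,0],q[:,1]),-q[:,2]); n=np.hypot(q[:,0],q[:,1])
    return np.c_[cal["cx"]+cal["fx"]*th*q[:,0]/n,cal["cy"]-cal["fy"]*th*q[:,1]/n]
def L(pts,col): cv2.polylines(im,[np.round(wp([[*crad(x,y),z] for x,y,z in pts])).astype(int)],False,col,1,cv2.LINE_AA)
L([(-.075,-.06,.01),(.075,-.06,.01),(.075,.105,.01),(-.075,.105,.01)],(0,255,0))
L([(.049,.044,.031),(.049,.029,.026),(.049,.015,.031)],(0,255,255));L([(.061,.044,.031),(.061,.029,.026),(.061,.015,.031)],(0,255,255))
L([(-.1,-.029,.042),(.1,-.029,.042)],(0,0,255))
cv2.imwrite("pics/w2.png",im)
E
```

```text
time: 8.2
position: [0.5287, 0.2568, 0.1526]
eef_rot: [3.12, 0.355, -0.001]
wrist_force: [0.5, -0.4, -1.7]
gripper_width: 0.0291
finger_force: 30.0
t 8.20 p [0.5287 0.2568 0.1526] F [ 0.5 -0.4 -1.7] w 0.0291 ff 30.0
dr [ 0.0011  0.0005 -0.0004] slide mm before turn [-0.7 -0.1  2.6] after turn [-0.7 -0.1  2.6]
```

View pics/w2.png

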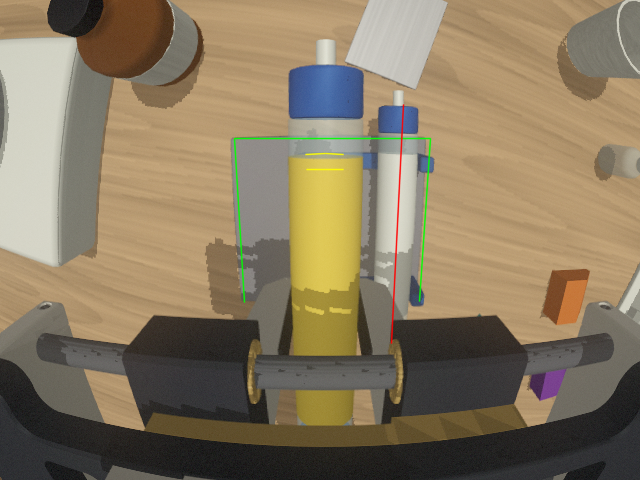

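```bash
python3 - <<'E'
from h import *
s=robot.observe(); im=robot.camera("wrist").astype(int)
hsv=cv2.cvtColor(im.astype(np.uint8),cv2.COLOR_BGR2HSV)
blue=(hsv[...,0]>100)&(hsv[...,0]<125)&(hsv[...,1]>120)
for nm,(r0,r1,c0,c1) in dict(held=(60,118,280,370),laid=(104,134,372,425)).items():
    ys,xs=np.nonzero(blue[r0:r1,c0:c1]); print(nm,"blue x",xs.min()+c0,xs.max()+c0,"y",ys.min()+r0,ys.max()+r0)
for r in (112,120,128): 
    x=np.nonzero(blue[r,372:425])[0]+372; print(r,x.min(),x.max(),wproj([((x.min()+x.max())/2,r)],.042,s)[0])
for r in (80,100,):
    x=np.nonzero(blue[r,280:370])[0]+280; print(r,x.min(),x.max()); P=wproj([((x.min()+x.max())/2,r)],s["position"][2]+.019,s)[0]; print(R.from_rotvec(s["eef_rot"]).inv().apply(P-s["position"]))
# base left edge
E=[]
for r in range(150,235,10):
    d=im[r,:,2]-im[r,:,0]; row=d[200:260]; k=np.nonzero(row<25)[0]; E.append((r,k.min()+200)); 
P=wproj([(c-.5,r) for r,c in E],.01,s)
c,sn=np.cos(np.radians(13)),np.sin(np.radians(13))
for e,p in zip(E,P): d=p[:2]-O; print(e,"cradle frame x,y",np.round([d@[c,sn],d@[-sn,c]],4))
# base far edge
for col in(250,265,280):
    d=im[120:160,col,2]-im[120:160,col,0]; r=np.nonzero(d<25)[0].min()+120; p=wproj([(col,r-.5)],.01,s)[0]; d=p[:2]-O; print(col,r,np.round([d@[c,sn],d@[-sn,c]],4))
for p in [wproj([((390+400)/2,120)],.042,s)[0]]: pass
for n in("seat","pad","groove","laid","cradle"):
    print(n,[(np.round(np.array([(np.array(q["location"])[:2]-O)@[c,sn],(np.array(q["location"])[:2]-O)@[-sn,c]]),4),round(q["score"],2)) for q in robot.tip_of("wrist",n)])
E
```

```text
held blue x 289 361 y 65 116
laid blue x 380 416 y 106 132
112 382 416 [0.63197936 0.22429612 0.042     ]
120 381 416 [0.62600861 0.22323382 0.042     ]
128 382 415 [0.62015024 0.22178969 0.042     ]
80 290 361
[ 0.09860593 -0.00015827 -0.01904026]
100 289 361
[ 0.09060233 -0.00036093 -0.01903722]
(150, np.int64(231)) cradle frame x,y [0.0646 0.1082]
(160, np.int64(232)) cradle frame x,y [0.0561 0.1077]
(170, np.int64(232)) cradle frame x,y [0.0475 0.108 ]
(180, np.int64(233)) cradle frame x,y [0.0389 0.1076]
(190, np.int64(233)) cradle frame x,y [0.0303 0.108 ]
(200, np.int64(234)) cradle frame x,y [0.0215 0.1076]
(210, np.int64(234)) cradle frame x,y [0.0127 0.1081]
(220, np.int64(235)) cradle frame x,y [0.0038 0.1078]
(230, np.int64(236)) cradle frame x,y [-0.0053  0.1074]
250 137 [0.0754 0.0911]
265 137 [0.0749 0.0784]
280 136 [0.0754 0.0658]
seat [(array([0.162, 0.176]), 0.21)]
pad [(array([-0.0011,  0.0728]), 0.61)]
groove [(array([-0.0009,  0.0028]), 0.81)]
laid [(array([0.0018, 0.0275]), 0.63)]
cradle [(array([0.0035, 0.007 ]), 0.95), (array([-0.0824, -0.2393]), 0.69)]
```

```bash
sed -i 's/^O=.*;YC=.*/O=np.array([.5338,.2314]);YC=13.2/' h.py; python3 -m jog '[{"slide":[-2,-3,20],"dr":[0,0,-0.003],"hand":-1},{"slide":[0,0,35],"dr":[0,0,0],"hand":-1},{"slide":[0,0,35],"dr":[0,0,0],"hand":-1},{"slide":[0,0,20],"dr":[0,0,0],"hand":-1},{"slide":[0,0,6],"dr":[0,0,0],"hand":-1}]'
python3 -m jog '[{"slide":[0,0,0],"dr":[0,0,0],"hand":-1},{"slide":[0,0,0],"dr":[0,0,0],"hand":-1}]'
python3 -c "
from h import *
plan(*crad(-.002,.029),.0265,13.2)"
```

```text
time: 9.18
position: [0.5252, 0.2611, 0.0354]
eef_rot: [3.12, 0.363, -0.003]
wrist_force: [0.7, 0.6, -2.1]
gripper_width: 0.0291
finger_force: 30.0
time: 9.43
position: [0.5263, 0.2618, 0.0375]
eef_rot: [-3.12, -0.363, -0.002]
wrist_force: [-0.5, 0.3, -2.3]
gripper_width: 0.0294
finger_force: 30.0
t 9.43 p [0.5263 0.2618 0.0375] F [-0.5  0.3 -2.3] w 0.0294 ff 30.0
dr [-0.0004 -0.0014  0.0014] slide mm before turn [-1.6  2.3 11. ] after turn [-1.6  2.3 11. ]
```

```bash
python3 -m jog '[{"slide":[-1,1.5,4],"dr":[0,0,0],"hand":-1},{"slide":[0,0,3],"dr":[0,0,0],"hand":-1},{"slide":[0,0,1],"dr":[0,0,0],"hand":-1},{"slide":[0,0,0],"dr":[0,0,0],"hand":-1}]'
python3 -m jog '[{"slide":[0,0,1.5],"dr":[0,0,0],"hand":-1},{"slide":[0,0,0],"dr":[0,0,0],"hand":-1}]'
python3 -m jog '[{"slide":[0,0,1.5],"dr":[0,0,0],"hand":-1},{"slide":[0,0,0],"dr":[0,0,0],"hand":-1}]'
```

```text
time: 9.93
position: [0.525, 0.2599, 0.0285]
eef_rot: [3.12, 0.363, -0.0]
wrist_force: [-0.4, 1.0, -3.2]
gripper_width: 0.029
finger_force: 30.0
time: 10.18
position: [0.525, 0.2598, 0.027]
eef_rot: [3.12, 0.363, -0.0]
wrist_force: [-0.5, -0.0, -3.1]
gripper_width: 0.0294
finger_force: 30.0
time: 10.42
position: [0.5251, 0.2599, 0.0262]
eef_rot: [-3.12, -0.363, -0.001]
wrist_force: [-0.6, -0.0, 5.2]
gripper_width: 0.0293
finger_force: 30.0
```

```bash
python3 -m jog '[{"slide":[0,0,-0.5],"dr":[0,0,0],"hand":-0.1},{"slide":[0,0,0],"dr":[0,0,0],"hand":-0.1},{"slide":[0,0,0],"dr":[0,0,0],"hand":-0.1}]'
python3 -m jog '[{"slide":[0,0,-30],"dr":[0,0,0],"hand":-0.1},{"slide":[0,0,-45],"dr":[0,0,0],"hand":-0.1},{"slide":[0,0,-45],"dr":[0,0,0],"hand":1},{"slide":[0,0,-5],"dr":[0,0,0],"hand":1},{"slide":[0,0,0],"dr":[0,0,0],"hand":1}]'
python3 - <<'E'
from h import *
plan(.5,-.02,.15,-77); s=robot.observe()
im=robot.camera("wrist");cv2.imwrite("pics/w3.png",im)
c,sn=np.cos(np.radians(YC)),np.sin(np.radians(YC))
for n in("slim","laid"):
    print(n,[(np.round([*np.array([[c,sn],[-sn,c]])@(np.array(q["location"])[:2]-O),q["location"][2]],4),round(q["score"],2)) for q in robot.tip_of("wrist",n)])
print([(np.round(q["location"],4),round(q["score"],2)) for q in robot.tip_of("wrist","chock")])
E
```

```text
time: 10.8
position: [0.5252, 0.2599, 0.0261]
eef_rot: [-3.12, -0.363, -0.0]
wrist_force: [-0.4, -0.8, -0.3]
gripper_width: 0.0415
finger_force: 0.0
time: 11.42
position: [0.5249, 0.2598, 0.151]
eef_rot: [-3.12, -0.363, -0.0]
wrist_force: [-0.7, -0.1, -0.4]
gripper_width: 0.0673
finger_force: 0.0
t 11.43 p [0.5249 0.2598 0.151 ] F [-0.7 -0.1 -0.4] w 0.0673 ff 0.0
dr [-3.0000e-04 -1.0000e-04  1.5758e+00] slide mm before turn [-88.6 266.6   1. ] after turn [267.1  87.2   1. ]
slim [(array([-0.0043,  0.03  ,  0.0407]), 0.76)]
laid [(array([-0.0008, -0.0263,  0.0439]), 0.62)]
[(array([ 0.5118, -0.024 , -0.0015]), 0.87)]
```

View pics/w3.png

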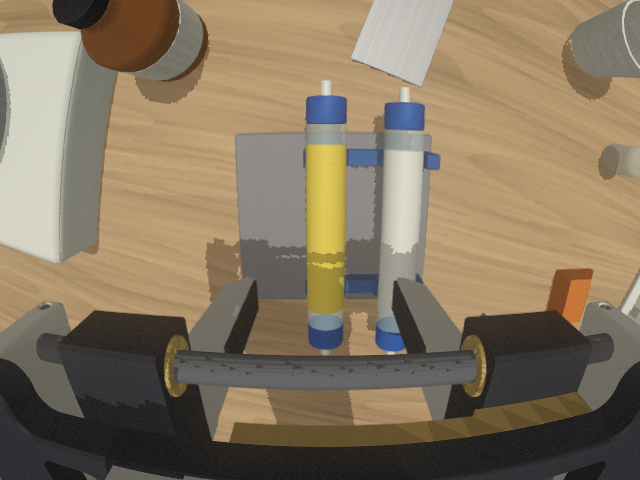

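```bash
python3 -m jog '[{"slide":[0,0,0],"dr":[0,0,-0.155],"hand":1},{"slide":[0,0,0],"dr":[0,0,-0.155],"hand":1},{"slide":[0,0,0],"dr":[0,0,-0.155],"hand":1},{"slide":[0,0,0],"dr":[0,0,-0.155],"hand":1},{"slide":[0,0,0],"dr":[0,0,-0.155],"hand":1}]'
python3 -m jog '[{"slide":[0,0,0],"dr":[0,0,-0.155],"hand":1},{"slide":[0,0,0],"dr":[0,0,-0.155],"hand":1},{"slide":[0,0,0],"dr":[0,0,-0.155],"hand":1},{"slide":[0,0,0],"dr":[0,0,-0.155],"hand":1},{"slide":[0,0,0],"dr":[0,0,-0.155],"hand":1}]'
python3 -m jog '[{"slide":[0,0,0],"dr":[0,0,0],"hand":1}]'
python3 -c "
from h import *
plan(.5108,-.03,.15,102)"
```

```text
time: 12.25
position: [0.5246, 0.2596, 0.1499]
eef_rot: [-2.748, -1.523, 0.003]
wrist_force: [0.0, 0.2, -0.5]
gripper_width: 0.0927
finger_force: 0.0
time: 12.88
position: [0.5246, 0.2596, 0.1499]
eef_rot: [-1.968, -2.447, 0.002]
wrist_force: [0.6, -0.5, 0.1]
gripper_width: 0.0929
finger_force: 0.0
time: 13.0
position: [0.5247, 0.2594, 0.15]
eef_rot: [-1.976, -2.44, 0.002]
wrist_force: [0.3, -0.6, 0.2]
gripper_width: 0.0929
finger_force: 0.0
t 13.00 p [0.5247 0.2594 0.15  ] F [ 0.3 -0.6  0.2] w 0.0929 ff 0.0
dr [-0.002  -0.0002  0.0001] slide mm before turn [-2.802e+02 -7.380e+01  1.000e-01] after turn [-280.2  -73.8    0. ]
```

```bash
python3 -m jog '[{"slide":[-40,-10,0],"dr":[0,0,0],"hand":1},{"slide":[-48,-13,0],"dr":[0,0,0],"hand":1},{"slide":[-48,-13,0],"dr":[0,0,0],"hand":1},{"slide":[-48,-13,0],"dr":[0,0,0],"hand":1},{"slide":[-48,-13,0],"dr":[0,0,0],"hand":1}]'
python3 -m jog '[{"slide":[-40,-10,0],"dr":[0,0,0],"hand":1},{"slide":[-8,-2,0],"dr":[0,0,0],"hand":1},{"slide":[0,0,0],"dr":[0,0,0],"hand":1}]'
python3 - <<'E'
from h import *
plan(.5108,-.0100,.006,102); s=robot.observe()
im=robot.camera("wrist")
hsv=cv2.cvtColor(im,cv2.COLOR_BGR2HSV); m=((hsv[...,0]<14)&(hsv[...,1]>170)).astype(np.uint8)
n,l,st,ce=cv2.connectedComponentsWithStats(m)
for i in range(1,n):
    if st[i,4]>200: print(st[i],ce[i])
cv2.imwrite("pics/w4.png",cv2.resize(im[150:450,150:500],None,fx=2,fy=2,interpolation=cv2.INTER_CUBIC))
E
```

```text
time: 13.62
position: [0.5127, 0.0185, 0.1507]
eef_rot: [-1.98, -2.439, 0.0]
wrist_force: [0.9, -0.8, -0.3]
gripper_width: 0.093
finger_force: 0.0
time: 14.0
position: [0.5114, -0.0293, 0.1509]
eef_rot: [-1.978, -2.44, -0.0]
wrist_force: [0.1, 1.7, 0.6]
gripper_width: 0.0929
finger_force: 0.0
t 14.00 p [ 0.5114 -0.0293  0.1509] F [0.1 1.7 0.6] w 0.0929 ff 0.0
dr [-0.0002 -0.0005 -0.0012] slide mm before turn [ 18.9   3.5 144.9] after turn [ 19.    3.5 144.9]
[ 298  183   64   59 2674] [333.70942408 211.91660434]
```

View pics/w4.png

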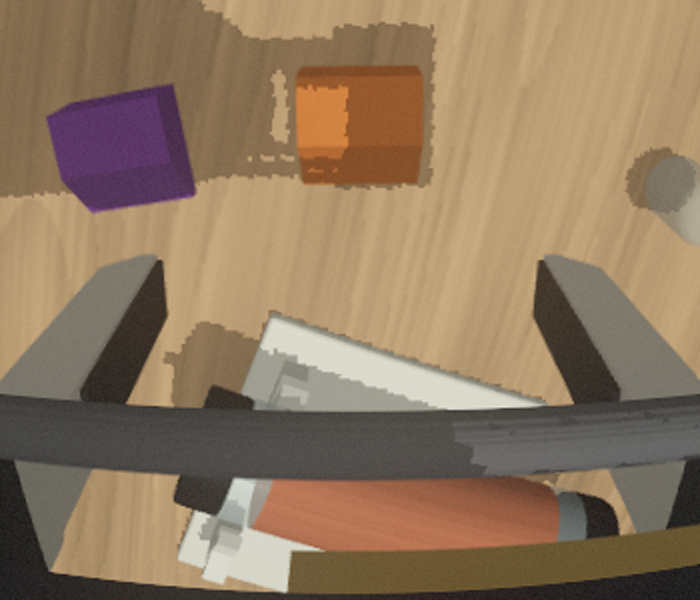

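```bash
python3 - <<'E'
from h import *
s=robot.observe()
f=lambda p:np.array(p)/2+150-.25
P=wproj(f([(297,77),(422,74),(421,148),(301,150)]),.03,s); print(np.round(P,4))
for a,b in((0,1),(3,2)): v=P[b]-P[a]; print(np.linalg.norm(v),np.degrees(np.arctan2(v[1],v[0])))
m=P.mean(0); print(m, np.linalg.norm((P[0]+P[1]-P[2]-P[3])[:2])/2)
B=wproj(f([(302,183),(418,185)]),.007,s); v=B[1]-B[0]; print("toe",B,np.linalg.norm(v),np.degrees(np.arctan2(v[1],v[0])))
plan(m[0],m[1],.006,101.5)
E
```

```text
[[ 0.484   0.0008  0.03  ]
 [ 0.5315  0.0121  0.03  ]
 [ 0.5379 -0.0171  0.03  ]
 [ 0.4912 -0.0278  0.03  ]]
0.04884329012169222 13.4291332256957
0.047978086338307066 12.968628686019317
[ 0.51115224 -0.00800299  0.03      ] 0.029703005336741944
toe [[ 0.49417863 -0.04855476  0.007     ]
 [ 0.54403776 -0.03893658  0.007     ]] 0.05077836081452372 10.918645295816502
t 14.05 p [ 0.5115 -0.0284  0.151 ] F [ 0.3  0.2 -0.6] w 0.0927 ff 0.0
dr [ 0.0001 -0.0007  0.0094] slide mm before turn [ 19.9   3.9 145. ] after turn [ 20.    3.7 145. ]
```

```bash
python3 -m jog '[{"slide":[19.5,3.5,20],"dr":[0,0,0],"hand":0.5},{"slide":[0,0,40],"dr":[0,0,0],"hand":0.5},{"slide":[0,0,40],"dr":[0,0,0],"hand":0.5},{"slide":[0,0,35],"dr":[0,0,0],"hand":0.5},{"slide":[0,0,9],"dr":[0,0,0],"hand":0.5}]'
python3 -m jog '[{"slide":[0,0,0],"dr":[0,0,0],"hand":0.5}]'
python3 -m jog '[{"slide":[0,0,0],"dr":[0,0,0],"hand":-1},{"slide":[0,0,0],"dr":[0,0,0],"hand":-1},{"slide":[0,0,0],"dr":[0,0,0],"hand":-1},{"slide":[0,0,0],"dr":[0,0,0],"hand":-1}]'
python3 -c "
from h import *
plan(*crad(0,.072+.015),.1,103.2)"
```

```text
time: 14.68
position: [0.5099, -0.0075, 0.0054]
eef_rot: [-1.971, -2.444, 0.002]
wrist_force: [0.2, -0.3, 0.7]
gripper_width: 0.0697
finger_force: 0.0
time: 14.8
position: [0.5107, -0.0084, 0.0071]
eef_rot: [-1.973, -2.444, 0.0]
wrist_force: [-0.5, 0.4, 0.7]
gripper_width: 0.0696
finger_force: 0.0
time: 15.3
position: [0.5112, -0.0098, 0.008]
eef_rot: [1.975, 2.442, 0.002]
wrist_force: [-0.8, -0.4, 9.1]
gripper_width: 0.0497
finger_force: 30.0
t 15.30 p [ 0.5112 -0.0098  0.008 ] F [-0.8 -0.4  9.1] w 0.0497 ff 30.0
dr [ 0.0015  0.0004 -0.0199] slide mm before turn [318.1  70.9 -92. ] after turn [316.7  77.1 -92. ]
```

```bash
python3 -m jog '[{"slide":[0,0,-15],"dr":[0,0,0],"hand":-1},{"slide":[0,0,-40],"dr":[0,0,-0.02],"hand":-1},{"slide":[0,0,-40],"dr":[0,0,0],"hand":-1},{"slide":[40,10,0],"dr":[0,0,0],"hand":-1},{"slide":[50,12,0],"dr":[0,0,0],"hand":-1}]'
python3 -m jog '[{"slide":[50,12,0],"dr":[0,0,0],"hand":-1},{"slide":[50,12,0],"dr":[0,0,0],"hand":-1},{"slide":[50,12,0],"dr":[0,0,0],"hand":-1},{"slide":[50,12,0],"dr":[0,0,0],"hand":-1},{"slide":[27,7,0],"dr":[0,0,0],"hand":-1}]'
python3 -m jog '[{"slide":[0,0,0],"dr":[0,0,0],"hand":-1},{"slide":[0,0,0],"dr":[0,0,0],"hand":-1}]'
python3 - <<'E'
from h import *
plan(*crad(0,.072+.015),.018,103.2); s=robot.observe()
im=robot.camera("wrist")
cv2.imwrite("pics/w5.png",im)
E
```

```text
time: 15.92
position: [0.5121, 0.0821, 0.1031]
eef_rot: [1.955, 2.457, 0.001]
wrist_force: [0.6, 0.9, -2.3]
gripper_width: 0.0497
finger_force: 30.0
time: 16.55
position: [0.5124, 0.3197, 0.1024]
eef_rot: [-1.947, -2.464, -0.002]
wrist_force: [0.1, -1.3, -2.6]
gripper_width: 0.05
finger_force: 30.0
time: 16.8
position: [0.5129, 0.3152, 0.102]
eef_rot: [1.951, 2.462, -0.002]
wrist_force: [0.8, -0.3, -1.5]
gripper_width: 0.0495
finger_force: 30.0
t 16.80 p [0.5129 0.3152 0.102 ] F [ 0.8 -0.3 -1.5] w 0.0495 ff 30.0
dr [-0.0008  0.0011 -0.0001] slide mm before turn [ 0.8  1.3 84. ] after turn [ 0.7  1.2 84. ]
```

View pics/w5.png

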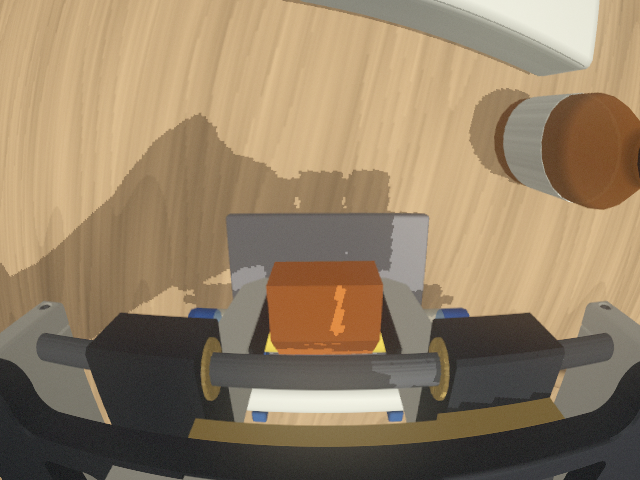

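```bash
python3 - <<'E'
from h import *
s=robot.observe(); T=R.from_rotvec(s["eef_rot"]); z=s["position"][2]
P=wproj([(272,284),(380,284)],z+.022,s); print("back top edge tool",np.round(T.inv().apply(P-s["position"])*1e3,1))
P=wproj([(275,262),(376,262)],z-.008,s); print("back bottom edge tool",np.round(T.inv().apply(P-s["position"])*1e3,1))
t=np.radians(YC);M=np.array([[np.cos(t),np.sin(t)],[-np.sin(t),np.cos(t)]])
P=wproj([(229,214),(428,214)],.01,s); print("base edge cradle",(P[:,:2]-O)@M.T)
E
```

```text
back top edge tool [[ 16.  -22.7 -22. ]
 [ 15.9  23.2 -22. ]]
back bottom edge tool [[ 14.9 -25.3   8. ]
 [ 14.8  25.5   8. ]]
base edge cradle [[-0.07099251  0.10641476]
 [ 0.07411594  0.10618532]]
```

```bash
python3 -m jog '[{"slide":[0,1,30],"dr":[0,0,0],"hand":-1},{"slide":[0,0,30],"dr":[0,0,0],"hand":-1},{"slide":[0,0,15],"dr":[0,0,0],"hand":-1},{"slide":[0,0,6],"dr":[0,0,0],"hand":-1},{"slide":[0,0,0],"dr":[0,0,0],"hand":-1}]'
python3 -m jog '[{"slide":[0,0,1.5],"dr":[0,0,0],"hand":-1},{"slide":[0,0,0],"dr":[0,0,0],"hand":-1}]'
python3 -m jog '[{"slide":[0,0,1],"dr":[0,0,0],"hand":-1},{"slide":[0,0,0],"dr":[0,0,0],"hand":-1}]'
python3 -c "
from h import *
plan(*crad(0,.047+.0137),.018,103.2)"
```

```text
time: 17.48
position: [0.5142, 0.3166, 0.0213]
eef_rot: [1.951, 2.462, 0.0]
wrist_force: [0.5, -0.3, -2.3]
gripper_width: 0.0498
finger_force: 30.0
time: 17.73
position: [0.5143, 0.317, 0.0202]
eef_rot: [1.95, 2.462, 0.001]
wrist_force: [-0.5, -0.8, -1.9]
gripper_width: 0.0496
finger_force: 30.0
time: 17.98
position: [0.514, 0.3168, 0.0187]
eef_rot: [1.951, 2.463, 0.0]
wrist_force: [0.1, -0.5, -2.2]
gripper_width: 0.05
finger_force: 30.0
t 17.98 p [0.514  0.3168 0.0187] F [ 0.1 -0.5 -2.2] w 0.0500 ff 30.0
dr [ 0.     -0.      0.0007] slide mm before turn [-27.   -0.3   0.7] after turn [-27.   -0.3   0.7]
```

```bash
python3 -m jog '[{"slide":[0,0,0.7],"dr":[0,0,0],"hand":-1},{"slide":[0,0,0],"dr":[0,0,0],"hand":-1}]'
python3 -m jog '[{"slide":[0,0,0.7],"dr":[0,0,0],"hand":-1},{"slide":[0,0,0],"dr":[0,0,0],"hand":-1}]'
python3 -m jog '[{"slide":[0,0,0.7],"dr":[0,0,0],"hand":-1},{"slide":[0,0,0],"dr":[0,0,0],"hand":-1}]'
```

```text
time: 18.23
position: [0.5141, 0.3168, 0.0181]
eef_rot: [1.95, 2.463, 0.0]
wrist_force: [-2.1, 0.1, 2.3]
gripper_width: 0.05
finger_force: 30.0
time: 18.48
position: [0.5141, 0.3168, 0.0181]
eef_rot: [1.95, 2.462, 0.001]
wrist_force: [-2.4, -1.3, 11.4]
gripper_width: 0.0496
finger_force: 30.0
time: 18.73
position: [0.5141, 0.3168, 0.0181]
eef_rot: [1.95, 2.462, 0.001]
wrist_force: [-3.8, -1.8, 19.3]
gripper_width: 0.0498
finger_force: 30.0
```

```bash
python3 -m jog '[{"slide":[0,0,-1.4],"dr":[0,0,0],"hand":-1},{"slide":[-8,0,0],"dr":[0,0,0],"hand":-1},{"slide":[-8,0,0],"dr":[0,0,0],"hand":-1},{"slide":[-4,0,0],"dr":[0,0,0],"hand":-1},{"slide":[0,0,0],"dr":[0,0,0],"hand":-1}]'
python3 -m jog '[{"slide":[-2,0,0],"dr":[0,0,0],"hand":-1},{"slide":[0,0,0],"dr":[0,0,0],"hand":-1}]'
python3 -m jog '[{"slide":[-1,0,0],"dr":[0,0,0],"hand":-1},{"slide":[0,0,0],"dr":[0,0,0],"hand":-1}]'
python3 -c "
from h import *
plan(*crad(0,.047+.0137),.018,103.2)
t=np.radians(YC);print('along y force',robot.observe()['wrist_force'][:2]@[-np.sin(t),np.cos(t)])"
```

```text
time: 19.35
position: [0.5192, 0.2969, 0.0181]
eef_rot: [1.951, 2.462, 0.001]
wrist_force: [0.4, 0.7, 5.5]
gripper_width: 0.0497
finger_force: 30.0
time: 19.6
position: [0.5195, 0.2956, 0.0181]
eef_rot: [1.951, 2.463, 0.002]
wrist_force: [-0.6, 3.4, 6.0]
gripper_width: 0.0499
finger_force: 30.0
time: 19.85
position: [0.5195, 0.2949, 0.0181]
eef_rot: [-1.95, -2.463, -0.002]
wrist_force: [-0.5, 4.0, 5.8]
gripper_width: 0.0499
finger_force: 30.0
t 19.85 p [0.5195 0.2949 0.0181] F [-0.5  4.   5.8] w 0.0499 ff 30.0
dr [ 0.0007 -0.0009  0.0009] slide mm before turn [-4.4 -0.6  0.1] after turn [-4.4 -0.6  0.1]
along y force 4.021090403373257
```

```bash
python3 -m jog '[{"slide":[0,0,-0.4],"dr":[0,0,0],"hand":-1},{"slide":[0,0,0],"dr":[0,0,0],"hand":-1}]'
for i in 1; do python3 -m jog '[{"slide":[-1,0,0],"dr":[0,0,0],"hand":-1},{"slide":[0,0,0],"dr":[0,0,0],"hand":-1}]'; done
python3 -m jog '[{"slide":[-1,0,0],"dr":[0,0,0],"hand":-1},{"slide":[0,0,0],"dr":[0,0,0],"hand":-1}]'
python3 -c "
from h import *
plan(*crad(0,.047+.0137),.018,103.2)"
```

```text
time: 20.1
position: [0.5194, 0.2939, 0.0182]
eef_rot: [1.951, 2.462, -0.001]
wrist_force: [0.4, 1.2, 2.1]
gripper_width: 0.0496
finger_force: 30.0
time: 20.35
position: [0.5195, 0.2931, 0.0182]
eef_rot: [-1.951, -2.462, 0.001]
wrist_force: [0.7, 1.9, 0.2]
gripper_width: 0.0498
finger_force: 30.0
time: 20.6
position: [0.5196, 0.2921, 0.0182]
eef_rot: [-1.951, -2.462, 0.001]
wrist_force: [-0.1, 1.5, 0.8]
gripper_width: 0.0498
finger_force: 30.0
t 20.60 p [0.5196 0.2921 0.0182] F [-0.1  1.5  0.8] w 0.0498 ff 30.0
dr [-0.0005  0.0004  0.0004] slide mm before turn [-1.6 -0.   0.2] after turn [-1.6 -0.   0.2]
```

```bash
python3 -m jog '[{"slide":[-0.6,0,0],"dr":[0,0,0],"hand":-1},{"slide":[0,0,0],"dr":[0,0,0],"hand":-1}]'
python3 -m jog '[{"slide":[0,0,0],"dr":[0,0,0],"hand":-1}]' | grep -E "posi|wrist"
python3 -m jog '[{"slide":[-0.6,0,0],"dr":[0,0,0],"hand":-1},{"slide":[0,0,0],"dr":[0,0,0],"hand":-1}]'| grep -E "posi|wrist"
python3 -m jog '[{"slide":[0,0,0],"dr":[0,0,0],"hand":-1}]' | grep -E "posi|wrist"
python3 -m jog '[{"slide":[-0.6,0,0],"dr":[0,0,0],"hand":-1},{"slide":[0,0,0],"dr":[0,0,0],"hand":-1}]'| grep -E "posi|wrist"
python3 -m jog '[{"slide":[0,0,0],"dr":[0,0,0],"hand":-1}]'| grep -E "posi|wrist"
```

```text
time: 20.85
position: [0.5198, 0.2915, 0.0182]
eef_rot: [-1.951, -2.462, 0.001]
wrist_force: [-0.1, 0.5, 0.4]
gripper_width: 0.0495
finger_force: 30.0
position: [0.5197, 0.2915, 0.0182]
wrist_force: [-0.6, 1.3, -1.1]
position: [0.5199, 0.2912, 0.0182]
wrist_force: [-0.9, 1.6, -1.3]
position: [0.5199, 0.2913, 0.0182]
wrist_force: [-0.7, 1.6, -1.9]
position: [0.5201, 0.2907, 0.0182]
wrist_force: [-1.3, 1.3, -1.6]
position: [0.5202, 0.2907, 0.0182]
wrist_force: [-0.3, 1.9, -2.1]
```

```bash
python3 -m jog '[{"slide":[0,0,0],"dr":[0,0,0],"hand":0.3},{"slide":[0,0,0],"dr":[0,0,0],"hand":0.5},{"slide":[0,0,0],"dr":[0,0,0],"hand":0.5},{"slide":[0,0,0],"dr":[0,0,0],"hand":0.5}]'
python3 -m jog '[{"slide":[0,0,-20],"dr":[0,0,0],"hand":0.5},{"slide":[0,0,-40],"dr":[0,0,0],"hand":0.5},{"slide":[0,0,-45],"dr":[0,0,0],"hand":0.5},{"slide":[0,0,-30],"dr":[0,0,0],"hand":0.5},{"slide":[0,0,0],"dr":[0,0,0],"hand":0.5}]'
python3 -m jog '[{"slide":[0,0,0],"dr":[0,0,0],"hand":1}]'
python3 - <<'E'
from h import *
s=robot.observe(); im=robot.camera("wrist"); t=np.radians(YC);M=np.array([[np.cos(t),np.sin(t)],[-np.sin(t),np.cos(t)]])
for c in("wrist","side","top"):
  if c=="side": sd=robot.camera(c)
  if c=="top": robot.camera(c)
  for n in("chock","slim","laid"):
    print(c,n,[(np.round([*M@(np.array(q["location"])[:2]-O),q["location"][2]],4),round(q["score"],2)) for q in robot.tip_of(c,n)])
a=cv2.resize(im[180:400,180:460],None,fx=1.43,fy=1.43); 
b=cv2.resize(sd[260:370,170:300],None,fx=2.86,fy=2.86,interpolation=cv2.INTER_CUBIC)
b=cv2.resize(b,(372,a.shape[0])); cv2.imwrite("pics/w6.png",np.hstack([a,b]))
E
```

```text
time: 22.22
position: [0.5202, 0.2906, 0.0183]
eef_rot: [1.951, 2.463, -0.0]
wrist_force: [0.6, 0.5, -0.5]
gripper_width: 0.0697
finger_force: 0.0
time: 22.85
position: [0.5213, 0.2913, 0.1556]
eef_rot: [1.95, 2.461, 0.006]
wrist_force: [0.8, -0.1, 0.2]
gripper_width: 0.0697
finger_force: 0.0
time: 22.98
position: [0.5199, 0.2902, 0.1527]
eef_rot: [-1.951, -2.462, 0.001]
wrist_force: [0.2, -0.3, -0.3]
gripper_width: 0.0755
finger_force: 0.0
wrist chock [(array([-0.0029,  0.0489,  0.0104]), 0.93), (array([-0.1323, -0.1366, -0.0019]), 0.59)]
wrist slim [(array([-0.0036,  0.0292,  0.0375]), 0.6), (array([-0.0046, -0.0273,  0.0392]), 0.17)]
wrist laid [(array([-0.0022, -0.0261,  0.043 ]), 0.92)]
side chock [(array([-0.1768, -0.2495, -0.0009]), 0.85), (array([-0.1316, -0.1368, -0.0032]), 0.73), (array([0.0002, 0.0491, 0.0083]), 0.66)]
side slim [(array([0.0032, 0.0329, 0.039 ]), 0.93), (array([-0.369 , -0.5165,  0.0143]), 0.79), (array([-0.1051, -0.7076,  0.0015]), 0.49)]
side laid [(array([-0.0021, -0.0273,  0.0409]), 0.64), (array([-0.0889, -0.4454, -0.0036]), 0.34)]
top chock [(array([-0.1759, -0.2508, -0.0011]), 0.74)]
top slim [(array([-0.3708, -0.5148,  0.0189]), 0.67)]
top laid [(array([-0.0021, -0.0293,  0.0448]), 0.68)]
```

View pics/w6.png

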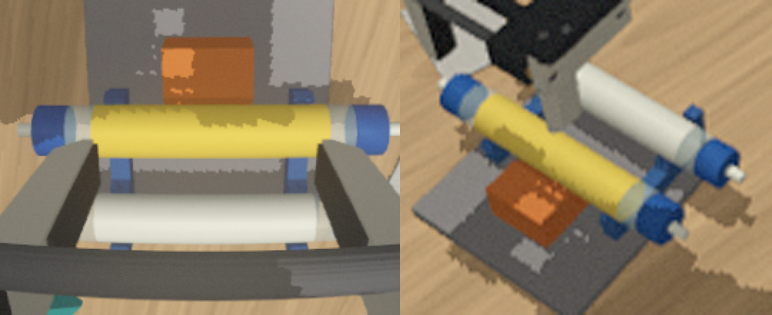

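```bash
python3 - <<'E'
from h import *
s=robot.observe(); t=np.radians(YC);M=np.array([[np.cos(t),np.sin(t)],[-np.sin(t),np.cos(t)]])
f=lambda p:np.array(p)/1.43+180
for nm,p,z in(("slim",[(210,131)],.042),("laid",[(210,218)],.042),("chock back top",[(163,48),(252,48)],.04),("chock back bottom",[(166,38),(249,38)],.01)):
    print(nm,np.round((wproj(f(p),z,s)[:,:2]-O)@M.T,4))
E
```

```text
slim [[0.0017 0.0292]]
laid [[ 0.0018 -0.0277]]
chock back top [[-0.0237  0.0765]
 [ 0.0244  0.0764]]
chock back bottom [[-0.0243  0.0757]
 [ 0.0251  0.0757]]
```

```bash
python3 -m jog '[{"slide":[0,0,0],"dr":[0,0,0.152],"hand":1},{"slide":[0,0,0],"dr":[0,0,0.152],"hand":1},{"slide":[0,0,0],"dr":[0,0,0.152],"hand":1},{"slide":[0,0,0],"dr":[0,0,0.152],"hand":1},{"slide":[0,0,0],"dr":[0,0,0.152],"hand":1}]' | grep -E "posi|wrist"
python3 -m jog '[{"slide":[0,0,0],"dr":[0,0,0.152],"hand":1},{"slide":[0,0,0],"dr":[0,0,0.152],"hand":1},{"slide":[0,0,0],"dr":[0,0,0.152],"hand":1},{"slide":[0,0,0],"dr":[0,0,0.152],"hand":1},{"slide":[0,0,0],"dr":[0,0,0.152],"hand":1}]' | grep -E "posi|wrist"
python3 -m jog '[{"slide":[0,0,0],"dr":[0,0,0.152],"hand":1},{"slide":[0,0,0],"dr":[0,0,0.152],"hand":1},{"slide":[0,0,0],"dr":[0,0,0.146],"hand":1},{"slide":[0,0,0],"dr":[0,0,0],"hand":1}]' | grep -E "posi|wrist"
python3 -c "
from h import *
plan(.567,-.177,.16,-9.8)"
```

```text
position: [0.5202, 0.2907, 0.1534]
wrist_force: [-0.2, -0.3, 1.0]
position: [0.5202, 0.2908, 0.1534]
wrist_force: [-0.0, -0.0, -0.4]
position: [0.52, 0.2909, 0.1533]
wrist_force: [0.2, -0.4, -0.2]
t 25.32 p [0.52   0.2909 0.1533] F [ 0.2 -0.4 -0.2] w 0.0925 ff 0.0
dr [ 0.0002 -0.0001  0.0042] slide mm before turn [124.  453.6  -6.6] after turn [125.9 453.1  -6.7]
```

```bash
python3 -m jog '[{"slide":[12.5,45,-1],"dr":[0,0,0.004],"hand":1},{"slide":[12.5,45,-1],"dr":[0,0,0],"hand":1},{"slide":[12.5,45,-1],"dr":[0,0,0],"hand":1},{"slide":[12.5,45,-1],"dr":[0,0,0],"hand":1},{"slide":[12.5,45,-1],"dr":[0,0,0],"hand":1}]' | grep -E "posi|wrist"
python3 -m jog '[{"slide":[12.5,45,-1],"dr":[0,0,0],"hand":1},{"slide":[12.5,45,-1],"dr":[0,0,0],"hand":1},{"slide":[12.5,45,0],"dr":[0,0,0],"hand":1},{"slide":[12.5,45,0],"dr":[0,0,0],"hand":1},{"slide":[13,48,0],"dr":[0,0,0],"hand":1}]' | grep -E "posi|wrist"
python3 -m jog '[{"slide":[0,0,0],"dr":[0,0,0],"hand":1},{"slide":[0,0,0],"dr":[0,0,0],"hand":1}]' | grep -E "posi|wrist"
python3 - <<'E'
from h import *
plan(.567,-.177,.05,-9.8);s=robot.observe()
im=robot.camera("wrist"); cv2.imwrite("pics/w7.png",im)
E
```

```text
position: [0.5435, 0.0569, 0.1585]
wrist_force: [0.2, 0.6, -0.6]
position: [0.5666, -0.1784, 0.1604]
wrist_force: [1.2, 0.2, -0.5]
position: [0.5662, -0.1767, 0.1602]
wrist_force: [0.5, 0.4, 0.3]
t 26.82 p [ 0.5662 -0.1767  0.1602] F [0.5 0.4 0.3] w 0.0929 ff 0.0
dr [-0.0006  0.0004  0.0007] slide mm before turn [  0.9   0.3 110.2] after turn [  0.8   0.2 110.2]
```

View pics/w7.png

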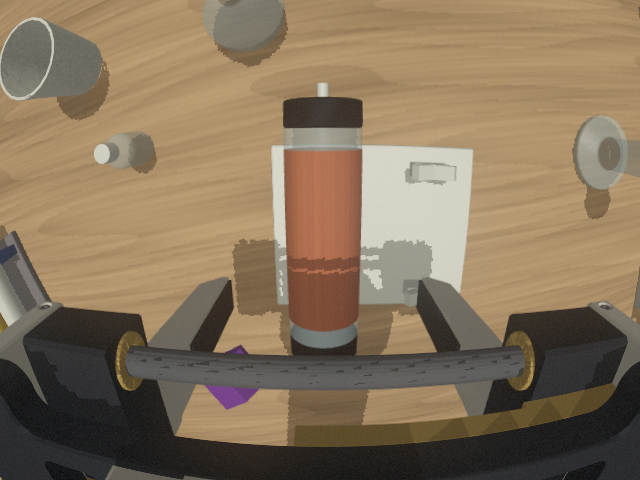

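```bash
python3 - <<'E'
from h import *
s=robot.observe(); T=R.from_rotvec(s["eef_rot"])
print(np.round(T.inv().apply(wproj([(323,98),(323,128),(323,150),(324,328),(324,350)],.088,s)-s["position"])*1e3,1))
print("axis",np.round(T.inv().apply(wproj([(323,110),(324,340)],.06,s)-s["position"])*1e3,1))
E
```

```text
[[ 99.2  -1.4  72.2]
 [ 79.9  -1.4  72.2]
 [ 65.8  -1.4  72.2]
 [-61.8  -1.   72.2]
 [-81.5  -1.1  72.2]]
axis [[ 93.   -1.5 100.2]
 [-90.1  -1.1 100.2]]
```

```bash
python3 -m jog '[{"slide":[0.5,-1.2,20],"dr":[0,0,0],"hand":1},{"slide":[0,0,35],"dr":[0,0,0],"hand":1},{"slide":[0,0,35],"dr":[0,0,0],"hand":1},{"slide":[0,0,20],"dr":[0,0,0],"hand":1},{"slide":[0,0,0],"dr":[0,0,0],"hand":1}]' | grep -E "posi|wrist"
python3 -m jog '[{"slide":[0,0,0],"dr":[0,0,0],"hand":-1},{"slide":[0,0,0],"dr":[0,0,0],"hand":-1},{"slide":[0,0,0],"dr":[0,0,0],"hand":-1},{"slide":[0,0,0],"dr":[0,0,0],"hand":-1}]'
python3 -c "
from h import *
plan(*crad(0,0),.17,13.2)"
```

```text
position: [0.5664, -0.174, 0.049]
wrist_force: [0.5, -0.2, 0.3]
time: 28.0
position: [0.5673, -0.176, 0.0508]
eef_rot: [3.13, -0.27, 0.001]
wrist_force: [-0.4, 0.5, -0.1]
gripper_width: 0.0575
finger_force: 0.0
t 28.00 p [ 0.5673 -0.176   0.0508] F [-0.4  0.5 -0.1] w 0.0575 ff 0.0
dr [ 1.000e-04 -7.000e-04 -4.026e-01] slide mm before turn [-102.7 -395.7 -119.3] after turn [  60.4 -404.3 -119.2]
```

```bash
python3 -m jog '[{"slide":[0,0,0],"dr":[0,0,0],"hand":-1},{"slide":[0,0,0],"dr":[0,0,0],"hand":-1},{"slide":[0,0,0],"dr":[0,0,0],"hand":-1}]'
python3 -m jog '[{"slide":[0,0,-10],"dr":[0,0,0],"hand":-1},{"slide":[0,0,0],"dr":[0,0,0],"hand":-1},{"slide":[0,0,0],"dr":[0,0,0],"hand":-1}]'
```

```text
time: 28.38
position: [0.5674, -0.1756, 0.0507]
eef_rot: [-3.13, 0.27, -0.001]
wrist_force: [-0.8, 2.6, 7.0]
gripper_width: 0.0555
finger_force: 30.0
time: 28.75
position: [0.5668, -0.1761, 0.0601]
eef_rot: [3.13, -0.27, -0.001]
wrist_force: [-0.0, 0.0, -6.2]
gripper_width: 0.0553
finger_force: 30.0
```

```bash
python3 -m jog '[{"slide":[0,0,-35],"dr":[0,0,0],"hand":-1},{"slide":[0,0,-40],"dr":[0,0,0],"hand":-1},{"slide":[0,0,-30],"dr":[0,0,-0.1],"hand":-1},{"slide":[0,0,-5],"dr":[0,0,-0.1],"hand":-1},{"slide":[0,0,0],"dr":[0,0,-0.1],"hand":-1}]' | grep -E "posi|wrist"
python3 -m jog '[{"slide":[0,0,0],"dr":[0,0,-0.1026],"hand":-1},{"slide":[4,-25,0],"dr":[0,0,0],"hand":-1},{"slide":[7,-45,0],"dr":[0,0,0],"hand":-1},{"slide":[7,-45,0],"dr":[0,0,0],"hand":-1},{"slide":[7,-45,0],"dr":[0,0,0],"hand":-1}]' | grep -E "posi|wrist"
python3 -m jog '[{"slide":[7,-45,0],"dr":[0,0,0],"hand":-1},{"slide":[7,-45,0],"dr":[0,0,0],"hand":-1},{"slide":[7,-45,0],"dr":[0,0,0],"hand":-1},{"slide":[7,-45,0],"dr":[0,0,0],"hand":-1},{"slide":[5,-35,0],"dr":[0,0,0],"hand":-1}]' | grep -E "posi|wrist"
python3 -m jog '[{"slide":[2,-20,0],"dr":[0,0,0],"hand":-1},{"slide":[0,-9,0],"dr":[0,0,0],"hand":-1},{"slide":[0,0,0],"dr":[0,0,0],"hand":-1},{"slide":[0,0,0],"dr":[0,0,0],"hand":-1}]' | grep -E "posi|wrist"
python3 -c "
from h import *
plan(*crad(0,0),.07,13.2)"
```

```text
position: [0.5669, -0.1761, 0.1707]
wrist_force: [0.1, -0.6, -6.7]
position: [0.5542, -0.0134, 0.1699]
wrist_force: [0.9, -0.3, -6.6]
position: [0.5371, 0.2043, 0.1698]
wrist_force: [0.6, -0.5, -5.9]
position: [0.5335, 0.2293, 0.1703]
wrist_force: [-0.1, 0.3, -6.5]
t 31.12 p [0.5335 0.2293 0.1703] F [-0.1  0.3 -6.5] w 0.0553 ff 30.0
dr [ 0.0008  0.0003 -0.002 ] slide mm before turn [  0.8  -2.1 100.3] after turn [  0.7  -2.  100.3]
```

```bash
python3 -m jog '[{"slide":[0.7,-2.7,20],"dr":[0,0,-0.002],"hand":-1},{"slide":[0,0,35],"dr":[0,0,0],"hand":-1},{"slide":[0,0,30],"dr":[0,0,0],"hand":-1},{"slide":[0,0,12],"dr":[0,0,0],"hand":-1},{"slide":[0,0,0],"dr":[0,0,0],"hand":-1}]' | grep -E "posi|wrist"
python3 -m jog '[{"slide":[0,0,3],"dr":[0,0,0],"hand":-1},{"slide":[0,0,0],"dr":[0,0,0],"hand":-1}]' | grep -E "posi|wrist"
python3 -m jog '[{"slide":[0,0,1.5],"dr":[0,0,0],"hand":-1},{"slide":[0,0,0],"dr":[0,0,0],"hand":-1}]' | grep -E "posi|wrist"
python3 -c "
from h import *
plan(*crad(0,0.0008),.0647,13.2)"
```

```text
position: [0.5334, 0.233, 0.073]
wrist_force: [0.2, 0.1, -7.7]
position: [0.5338, 0.234, 0.0711]
wrist_force: [-0.5, -0.2, -5.9]
position: [0.5333, 0.2339, 0.069]
wrist_force: [-0.1, 0.3, -6.7]
t 32.25 p [0.5333 0.2339 0.069 ] F [-0.1  0.3 -6.7] w 0.0553 ff 30.0
dr [-0.0001 -0.0002  0.0021] slide mm before turn [-0.1  1.8  4.3] after turn [-0.1  1.8  4.3]
```

```bash
python3 -m jog '[{"slide":[0,1.7,1],"dr":[0,0,0],"hand":-1},{"slide":[0,0,1],"dr":[0,0,0],"hand":-1},{"slide":[0,0,0],"dr":[0,0,0],"hand":-1},{"slide":[0,0,0],"dr":[0,0,0],"hand":-1}]' | grep -E "posi|wrist"
python3 -m jog '[{"slide":[0,0,1],"dr":[0,0,0],"hand":-1},{"slide":[0,0,0],"dr":[0,0,0],"hand":-1}]' | grep -E "posi|wrist"
python3 -m jog '[{"slide":[0,0,0.7],"dr":[0,0,0],"hand":-1},{"slide":[0,0,0],"dr":[0,0,0],"hand":-1}]' | grep -E "posi|wrist"
```

```text
position: [0.5337, 0.2322, 0.0668]
wrist_force: [0.2, -0.2, -7.0]
position: [0.5338, 0.2322, 0.0658]
wrist_force: [-0.7, -0.0, -6.3]
position: [0.5338, 0.232, 0.0656]
wrist_force: [-1.1, -2.4, 3.2]
```

```bash
python3 -m jog '[{"slide":[0,0.2,-0.3],"dr":[0,0,0],"hand":-1},{"slide":[0,0,0],"dr":[0,0,0],"hand":-1}]' | grep -E "posi|wrist"
python3 -m jog '[{"slide":[0,0,0],"dr":[0,0,0],"hand":0.35},{"slide":[0,0,0],"dr":[0,0,0],"hand":0.5},{"slide":[0,0,0],"dr":[0,0,0],"hand":0.6},{"slide":[0,0,0],"dr":[0,0,0],"hand":0.8},{"slide":[0,0,0],"dr":[0,0,0],"hand":0.8}]'
```

```text
position: [0.5339, 0.2319, 0.0655]
wrist_force: [-0.7, -2.1, -0.3]
time: 34.12
position: [0.5337, 0.232, 0.0654]
eef_rot: [-3.12, -0.364, 0.0]
wrist_force: [0.3, -1.0, -0.6]
gripper_width: 0.0832
finger_force: 0.0
```

```bash
python3 -m jog '[{"slide":[0,0,-10],"dr":[0,0,0],"hand":0.8},{"slide":[0,0,-30],"dr":[0,0,0],"hand":0.8},{"slide":[0,0,-45],"dr":[0,0,0],"hand":0.8},{"slide":[0,0,-45],"dr":[0,0,0],"hand":0.8},{"slide":[0,0,0],"dr":[0,0,0],"hand":0.8}]' | grep -E "posi|wrist"
python3 -m jog '[{"slide":[0,45,0],"dr":[0,0,0],"hand":0.8},{"slide":[0,45,0],"dr":[0,0,0],"hand":0.8},{"slide":[0,45,0],"dr":[0,0,0],"hand":0.8},{"slide":[0,0,0],"dr":[0,0,0],"hand":0.8}]' | grep -E "posi|wrist"
python3 - <<'E'
from h import *
t=np.radians(YC);M=np.array([[np.cos(t),np.sin(t)],[-np.sin(t),np.cos(t)]])
I={}
for c in("side","top"):
  I[c]=robot.camera(c)
  for n in("big","slim","laid","chock"):
    print(c,n,[(np.round([*M@(np.array(q["location"])[:2]-O),q["location"][2]],4),round(q["score"],2)) for q in robot.tip_of(c,n)])
a=cv2.resize(I["side"][240:390,140:320],(480,400),interpolation=cv2.INTER_CUBIC)
b=cv2.resize(I["top"][180:310,140:260],(320,347),interpolation=cv2.INTER_CUBIC)
o=np.zeros((400,800,3),np.uint8);o[:,:480]=a;o[:347,480:]=b;cv2.imwrite("pics/end.png",o)
E
```

```text
position: [0.5355, 0.2327, 0.1995]
wrist_force: [0.1, -0.9, -0.1]
position: [0.5651, 0.0963, 0.195]
wrist_force: [-0.6, 0.4, -0.3]
side big [(array([-0.0028,  0.0004,  0.0744]), 0.9)]
side slim [(array([-0.3674, -0.5179,  0.0115]), 0.96), (array([-0.0012,  0.0323,  0.0392]), 0.79)]
side laid []
side chock [(array([-0.1335, -0.1417, -0.0009]), 0.93), (array([-0.1769, -0.2542, -0.0015]), 0.75), (array([0.0014, 0.0494, 0.0092]), 0.68)]
top big [(array([ 0.0021, -0.0031,  0.072 ]), 0.78)]
top slim [(array([0.002 , 0.0309, 0.0418]), 0.77)]
top laid []
top chock [(array([-0.0004,  0.0458,  0.0119]), 0.81), (array([-1.758e-01, -2.508e-01,  1.000e-04]), 0.67), (array([-0.0001,  0.032 ,  0.0406]), 0.47)]
```

View pics/end.png

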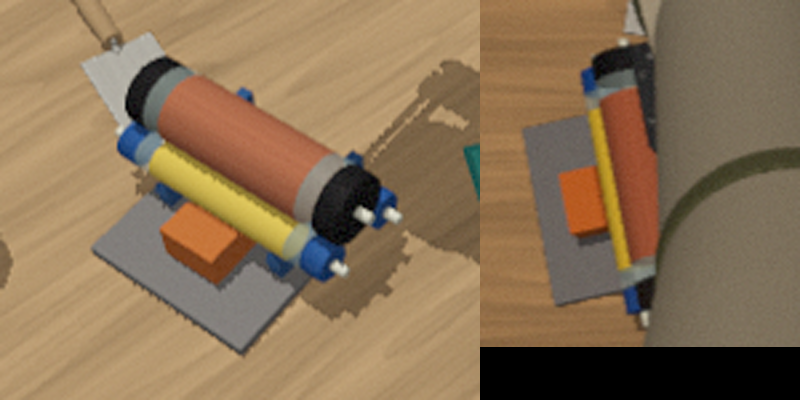

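The side view shows the big column resting in the groove at z ≈ 74 mm. The chock is snug under the yellow column, everything is centred, and the robot is clear.

```bash
python3 -c "
from station import robot
print(robot.sign_off())"
```

```text
the job is handed in; nothing more can be done
None
```

I handed the job in at about 35 s of robot time. The slim yellow column is in its V and the orange chock is snug under its outer side. The big column rests in the groove, and the last images put all of them within about 3 mm of centre end to end.

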